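# Lean the framed mirror against the splashback

## Task

Take the rectangular framed mirror out of the bamboo stand and lean it back against the low granite splashback at a stable angle, glass facing out into the room. Its foot must stand down inside the narrow aluminium tray, up against the tray's front rim so that it cannot slide. Set it down gently, let go, and leave everything else where it is.

Things in the scene. Friction and masses are not known exactly. Their poses are not given: they have to be found in the camera images.
- mirror_center (a point): (All sizes here are in mm.) Centre of the loose rectangular mirror: a bamboo-framed board 120 wide (its x), 12 thick (its y), 170 tall (its z, up when it stands), 0.15 to 0.3 kg. Glass on its -y face, plain bamboo back on +y. It starts upright in the stand, and can be taken by its top edge, fingers either side of the 12 mm thickness, and lifted straight up. This point is 85 above the foot and 6 behind the glass.
- mirror_foot (a point): Middle of the mirror's flat bottom edge (same axes as mirror_center), 85 below mirror_center, half-way through the thickness.
- stand: Fixed bamboo stand, slab 190 (its x) by 120 (its y) by 18 high; origin under its centre. Two pairs of pegs 8 in diameter, their tops 68 above the counter, at x = -40 and +40, y = 18 and 42, leave a slot 16 wide along x, centred on y = 30, in which the mirror stands on the slab. Two small lens cases (62 by 29 by 15 high) lie loose on the slab at y = -25 and three short pegs, tops at 40, line its -y edge.
- splash: Fixed granite splashback: an upright slab 360 long (its x), 20 thick, 100 high, square to the counter. Origin on the counter at the middle of the bottom edge of its front face; the front face looks along its -y, the slab fills y = 0 to 20. Nothing stands on it or close behind it. The mirror is taller than it and leans against its top front edge.
- tray: Fixed narrow rectangular aluminium tray, 220 long (its x, parallel to the splashback) by 56 deep (its y) outside, walls 3 thick, floor 3 thick, rims 14 high; origin under its centre. Its back rim (+y) touches the splashback's front face; its front rim (-y) has its inner face at y = -25. With the mirror's foot against the front rim and its back on the splashback's top edge, it leans about 23 degrees from vertical. The tray is empty.
- jar_mid (a point): Middle of a loose frosted jar, radius 30, 60 high. Leave it alone.
- cup_mid (a point): Middle of a loose ceramic cup, radius 35, 85 high. Leave it alone.
- case_teal_mid (a point): Middle of a loose teal lens case on the stand. Leave it alone.
- case_white_mid (a point): Middle of a loose white lens case on the stand. Leave it alone.
- tweezer_mid (a point): Middle of loose plastic tweezers, about 100 long, 9 high. Leave it alone.
- round_mirror_mid (a point): Centre of the disc of a loose round hand mirror lying flat, disc radius 58, handle about 90 long, 12 thick. This is not the mirror to move.
- soap_mid (a point): Middle of a loose bar of soap, 85 by 55 by 28. Leave it alone.

How it is judged:
On the way:
1. the mirror is lifted clear of the stand's pegs (z of mirror_foot in the frame of stand above 0.075 m), for 0.1 s.
At the end, for the whole second after the job is handed in: The mirror stands with its foot down in the tray (on the tray floor, not on a rim), within about 8 mm of the front rim, parallel to the tray within 0.15 rad, leaning back 12 to 31 degrees from vertical with the glass outwards, its back resting on the splashback, at rest and released (angle between mirror_center's own y axis and vertical between 1.78 and 2.12 rad and angle between the x axis of mirror_center and the x axis of tray, either way round below 0.15 rad and x of mirror_foot in the frame of tray between -0.05 and 0.05 m and y of mirror_foot in the frame of tray between -0.026 and -0.011 m and z of mirror_foot in the frame of tray below 0.012 m and contact force between mirror and splash above 0.05 N and linear speed of mirror below 0.02 m/s and angular speed of mirror below 0.1 rad/s); the robot touches nothing.
It fails at once if the mirror is let fall over (more than 57 degrees from vertical) (angle between mirror_center's own z axis and vertical above 1 rad).
It fails at once if the mirror is banged or pressed hard into the tray (over 40 N) (contact force between mirror and tray above 40 N).
It fails at once if the mirror is banged or pressed hard against the splashback (over 40 N) (contact force between mirror and splash above 40 N).
It fails at once if a bystander is moved more than 25 mm (distance of any of jar_mid, cup_mid, case_teal_mid, case_white_mid, tweezer_mid, round_mirror_mid, soap_mid from where it was at the start of the episode above 0.025 m).
It also fails if it takes over 48 s, if anything falls off the work surface, if the arm or the gripper's body presses on something with over 40 N, if the wrist force passes 120 N, or if a joint passes its speed limit or range.

## Robot

A 6-joint arm with a two-finger parallel gripper is mounted at the origin on the work surface. World frame = base frame: x ahead of the robot, y to its left, z up, the work surface at z = 0. Lengths are in m, angles in rad, forces in N, time in s.
With the tool pointing down it reaches from about 0.4 to 0.825 m from the base axis. Payload 7 kg.
Tool frame: the origin (TCP) lies at the centre of the arm's flange, where the gripper is bolted on; the fingertips stand 178 mm ahead of it and the grasp point (between the pads) lies 159 mm ahead of it; z points along the fingers, y is the direction in which the jaws open and shut (so a half turn about z gives the same grasp; the last joint's range is limited). The gripper opens to 88 mm and grips with 3 to 60 N. Pads are 19 mm wide; open, the fingers measure 130 mm over their backs; the gripper's body (78 mm by 193 mm) begins 47 mm behind the grasp point.
Start: joints at [-0.842, 0.359, 0.012, 0, -1.224, -0.288], TCP at [0.288, -0.61, 0.405] pointing down, gripper open.
Joint ranges: [-3.07, 3.07], [-1.43, 2.12], [-1.02, 1.25], [-3.03, 1.67], [-3.05, -0], [-3.03, 3.03]. Speed limits (rad/s): [2.39, 2.39, 3.01, 3.14, 3.14, 3.14].

## Interface

Orientations are given as [roll, pitch, yaw] about the fixed x, y, z axes, in that order (R = Rz(yaw) Ry(pitch) Rx(roll)).
In Python, from station import arm gives the robot as it stands.
- The arm moves only by the shell command python3 -m handwheel 'ROWS' [OPENING] [FORCE]. ROWS is JSON, a list of rows, each a list of 4 numbers: the shift along the world's x, y, z in cm, then the turn about the world's z in rad. In form: [[dx, dy, dz, yaw], ...]. A call has 1 to 20 rows; each row shifts and turns the commanded pose from where the row before left it; what a row does not reach is not made up. A row lasts 1/10 s, in which the tool goes at most 50 mm and 8.59 degrees, less where a joint would pass 70% of its speed; a pose out of reach is approached as far as the arm can. A call is refused whole if a number of a shift passes 5 or a number of a turn 0.15, either way. A call with a gripper value outside its range is refused whole. OPENING is the closure, from 0 (fully open) to 1 (shut), set as the call begins (- or left out, the last holds). The fingers move at their own pace and stop on an object; FORCE is the grip in N (left out, the last holds). Time passes only in rows, so rows that do not move let the fingers close. It gives the time, the measured TCP pose, the force and the opening at its end, in the units of the state.
- arm.get_state(): the state, without advancing time (a new reading comes with each control period).
- arm.grab_frame(name): name is "scene" or "side" or "wrist"; returns a dict with "image" (384x512x3 uint8, red, green, blue), "depth" (384x512 float32, m along the optical axis (not along the pixel's ray), 0 where there is no reading), "vfov" (degrees; the focal length in pixels is half the picture's height over the tangent of half this angle, whatever the lens; pixels are square), "cx", "cy" (the principal point, pixels), "rvec" (rotation vector, rad) and "tvec" (3), from world to camera coordinates, as OpenCV has them. Camera axes: x right, y down, z forward; pixel columns grow to the right and rows downward; lengths in m; the calibration is good to about 2 mm. The wrist camera is an equidistant fisheye: a pixel r from the principal point sees the ray r / f radians off the axis. A picture is of the moment at which its call begins.
- arm.job_done(): hands the job in, once; it reports no verdict.
The state is a dict: "t": time; "q": joint angles; "qd": joint speeds; "joint_efforts": joint torques, N m; "eef_pos": TCP position; "ee_rot": TCP orientation; "force": force on the tool from outside, world axes, zero at the start; "moment": the same for the moment, N m; "width": finger opening in m.
Only numpy, scipy, OpenCV 4.12 (cv2) and the standard library are available. Lean on these libraries where they do the work, as an engineer would, in place of code of your own. Each camera call takes 0.05 s, during which the arm holds its last target.

## Working session

There is one attempt and no reset: what is moved stays moved. The work goes in short steps, Python scripts to look and compute and a shell command to move; the robot and the scene stay as the last step left them, time stands still between calls to the robot, and variables do not carry over. Pictures are saved under pics/ and viewed, and the job is handed in when it is done.

```bash
ls; mkdir -p pics; python3 - <<'E'
from station import arm
import cv2,numpy as np
for n in ["scene","side"]:
    f=arm.grab_frame(n); cv2.imwrite(f"pics/{n}0.png",f["image"][:,:,::-1]); np.savez(f"{n}0.npz",**f)
    print(n,f["vfov"],f["cx"],f["cy"],f["rvec"],f["tvec"])
s=arm.get_state(); print({k:np.round(v,3) for k,v in s.items()})
E
```

```text
pics
scene 48.59950778540197 257.637655475515 192.053713226533 [ 2.21608817  0.99909149 -0.38166284] [-0.35367749 -0.28184241  1.55343396]
side 52.44296863561738 260.62021707192076 195.64323863131472 [ 0.59819804 -2.54549394  1.35008774] [0.51561576 0.23260567 0.82016917]
{'t': np.float64(0.1), 'q': array([-0.842,  0.359,  0.011, -0.   , -1.224, -0.288]), 'qd': array([ 0.003, -0.001,  0.   ,  0.001,  0.001,  0.001]), 'joint_efforts': array([-0.0000e+00, -5.8416e+01,  2.9375e+01,  7.0150e+00,  1.0000e-02,
       -0.0000e+00]), 'eef_pos': array([ 0.288, -0.61 ,  0.404]), 'ee_rot': array([ 3.14 , -0.   , -2.701]), 'force': array([ 0.589, -0.151,  0.047]), 'moment': array([-0.024,  0.03 , -0.056]), 'width': np.float64(0.087)}
```

View pics/scene0.png

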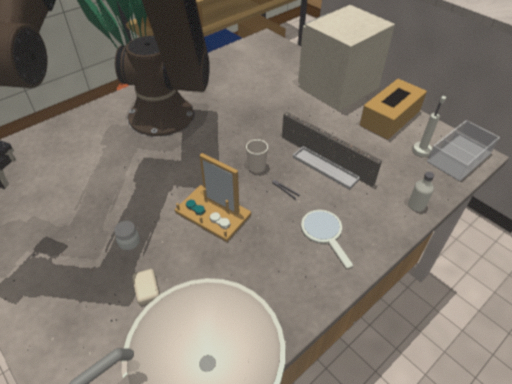

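View pics/side0.png

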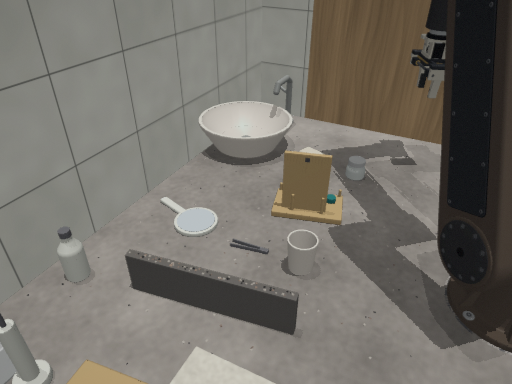

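The scene view shows the mirror at about (220,185) with its glass toward the camera, and the splashback and tray at about (330,155). The cup is at (257,155) and the tweezers at (286,190). Next I'll zoom in and get world coordinates.

```bash
cat > h.py <<'E'
import numpy as np,cv2
def world(f):
    d=f["depth"].astype(float);h,w=d.shape
    fo=h/2/np.tan(np.radians(float(f["vfov"]))/2)
    v,u=np.mgrid[:h,:w]
    P=np.stack([(u-f["cx"])/fo*d,(v-f["cy"])/fo*d,d],-1)
    R,_=cv2.Rodrigues(np.array(f["rvec"],float))
    W=(P-np.array(f["tvec"],float))@R
    W[d==0]=np.nan
    return W
def pix(f,p):
    fo=f["depth"].shape[0]/2/np.tan(np.radians(float(f["vfov"]))/2)
    K=np.array([[fo,0,f["cx"]],[0,fo,f["cy"]],[0,0,1.]],float)
    return cv2.projectPoints(np.array(p,float).reshape(-1,3),np.array(f["rvec"],float),np.array(f["tvec"],float),K,None)[0][:,0]
E
python3 - <<'E'
import numpy as np,cv2
from h import *
for n,(a,b,c,d) in {"scene":(140,110,400,300),"side":(110,130,360,340)}.items():
    f=np.load(n+"0.npz");W=world(f)
    cv2.imwrite(f"pics/{n}z.png",cv2.resize(f["image"][b:d,a:c,::-1],None,fx=3 if n=="scene" else 2.8,fy=3 if n=="scene" else 2.8,interpolation=cv2.INTER_CUBIC))
    # rasterised top views
    z=W[...,2]; m=(z>0.004)&(z<.25)&(W[...,0]>.2)&(W[...,0]<1.1)&(abs(W[...,1])<.8)
    H=np.zeros((600,750))
    x=((W[...,0][m]-.2)/.0015).astype(int);y=((.5-W[...,1][m])/.0015).astype(int)
    ok=(y>=0)&(y<750)&(x<600)
    np.maximum.at(H,(599-x[ok],y[ok]),z[m][ok]/.2*255)
    cv2.imwrite(f"pics/{n}top.png",cv2.applyColorMap(np.clip(H,0,255).astype(np.uint8),cv2.COLORMAP_JET))
E
```

```text
(no output)
```

View pics/scenez.png

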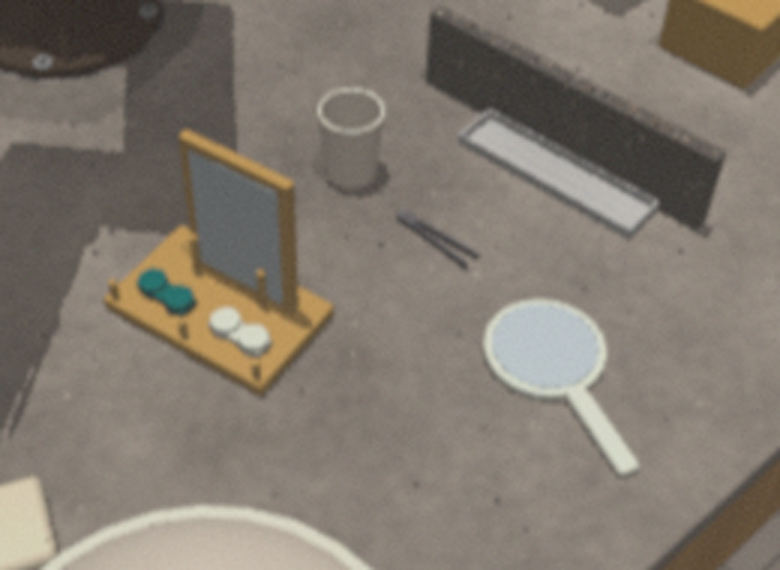

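View pics/scenetop.png

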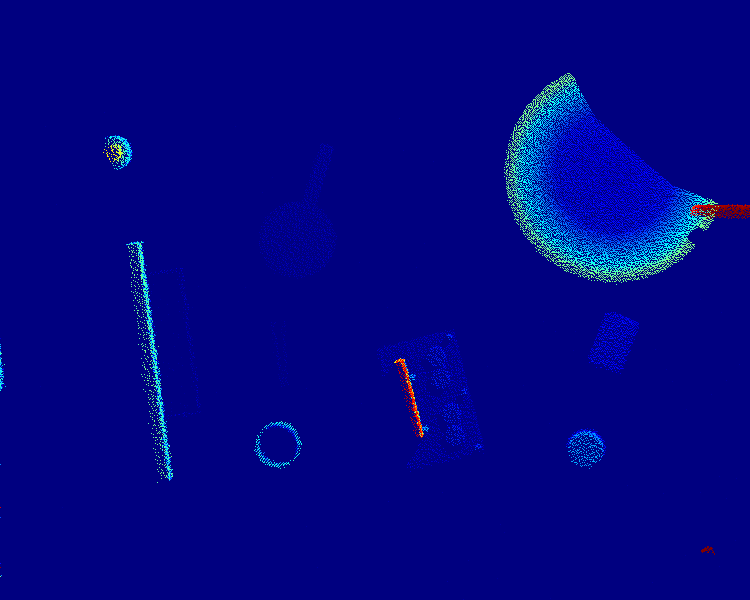

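View pics/sidetop.png

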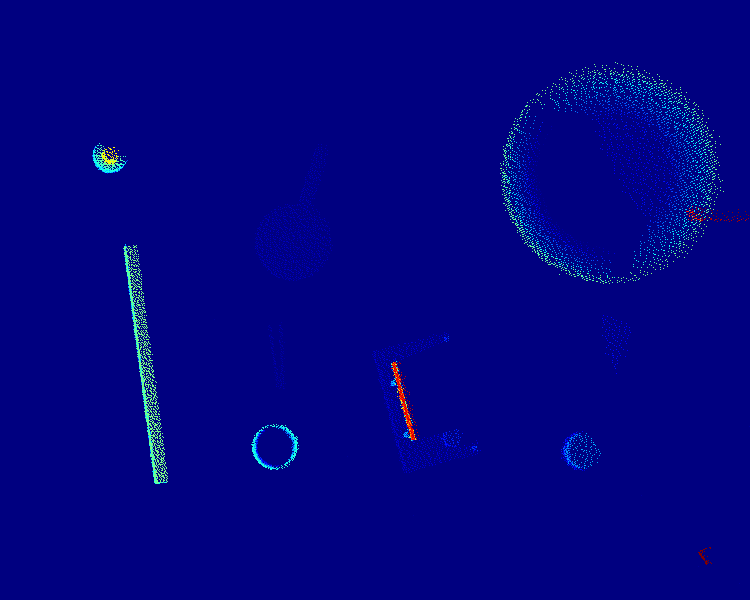

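```bash
cat > fit.py <<'E'
import numpy as np,cv2
from h import *
C={n:np.load(n+"0.npz") for n in("scene","side")}
Ws={n:world(f) for n,f in C.items()}
def sel(n,x0,x1,y0,y1,z0,z1):
    W=Ws[n];P=W[(W[...,0]>x0)&(W[...,0]<x1)&(W[...,1]>y0)&(W[...,1]<y1)&(W[...,2]>z0)&(W[...,2]<z1)];return P
def rect(P):
    (c,s,a)=cv2.minAreaRect(P[:,:2].astype(np.float32)); return np.round(c,4),np.round(s,4),round(a,2)
if __name__=="__main__":
  for n in C:
    print(n,"table z",np.nanmedian(sel(n,.5,.8,.05,.2,-.02,.02)[:,2]))
    M=sel(n,.4,.6,-.16,-.06,.09,.25);S=sel(n,.3,.8,.25,.33,.03,.13)
    print(" mirror",len(M),rect(M),M[:,2].max()); 
    T=M[M[:,2]>.18]; 
    for nm,P,zz in(("mirror",M,None),("splash",S,None)):
        # lines: plane fit of the broad face by RANSAC-like PCA with fitLine on xy
        l=cv2.fitLine(P[:,:2].astype(np.float32),cv2.DIST_HUBER,0,.0005,.0005).ravel(); 
        d=l[:2]*np.sign(l[0]); nrm=np.array([-d[1],d[0]])
        t=(P[:,:2]-l[2:])@nrm; s=(P[:,:2]-l[2:])@d
        print(" ",nm,"dir",d,"ang",np.degrees(np.arctan2(d[1],d[0])),"pt",l[2:],"perp pct",np.percentile(t,[1,10,50,90,99]).round(4),"ext",(np.percentile(s,[.3,99.7])).round(4),"ctr",l[2:]+d*np.mean(np.percentile(s,[.3,99.7])),"zmax",np.percentile(P[:,2],99.5))
    for nm,b in dict(tray=(.4,.75,.19,.275,.0075,.02),trayfloor=(.4,.75,.18,.265,.0015,.006),stand=(.35,.7,-.25,-.05,.012,.022)).items():
        P=sel(n,*b); print(" ",nm,len(P),rect(P) if len(P)>10 else "")
E
python3 fit.py
```

```text
scene table z -0.001242164438273517
 mirror 1049 (array([ 0.5022, -0.1148]), array([0.122 , 0.0164]), 14.63) 0.191259193147093
  mirror dir [0.9678505  0.25152612] ang 14.567838 pt [ 0.5088256  -0.11732116] perp pct [-0.0027 -0.0016  0.0001  0.0046  0.0105] ext [-0.0652  0.0545] ctr [ 0.50361781 -0.11867457] zmax 0.18866509420044206
  splash dir [0.9911783  0.13253558] ang 7.616138 pt [0.55371714 0.26802304] perp pct [-0.0057 -0.0034 -0.0004  0.0101  0.0177] ext [-0.1646  0.1848] ctr [0.56374443 0.26936385] zmax 0.10141923997664543
  tray 338 (array([0.5504, 0.2385]), array([0.2906, 0.0648]), 7.08)
  trayfloor 347 (array([0.5725, 0.2226]), array([0.0845, 0.3366]), 89.91)
  stand 1369 (array([ 0.5   , -0.1458]), array([0.1922, 0.1216]), 14.91)
side table z -0.0004146687653900861
 mirror 1635 (array([ 0.4988, -0.1081]), array([0.1198, 0.0188]), 13.65) 0.1902832474524261
  mirror dir [0.9677384  0.25195712] ang 14.593354 pt [ 0.5050452  -0.10348722] perp pct [-0.0079 -0.0022  0.0001  0.0021  0.0041] ext [-0.0667  0.0522] ctr [ 0.4980085  -0.10531926] zmax 0.18851042214370534
  splash dir [0.9912245  0.13218896] ang 7.596102 pt [0.5481196  0.28852728] perp pct [-0.0176 -0.0105  0.0002  0.0014  0.0024] ext [-0.1747  0.1832] ctr [0.55233714 0.28908973] zmax 0.10129650277873445
  tray 88 (array([0.4219, 0.2728]), array([0.0434, 0.004 ]), 6.77)
  trayfloor 12 (array([0.6889, 0.1946]), array([0.12  , 0.0161]), 0.87)
  stand 896 (array([ 0.4962, -0.1388]), array([0.1908, 0.1198]), 15.26)
```

View pics/sidez.png

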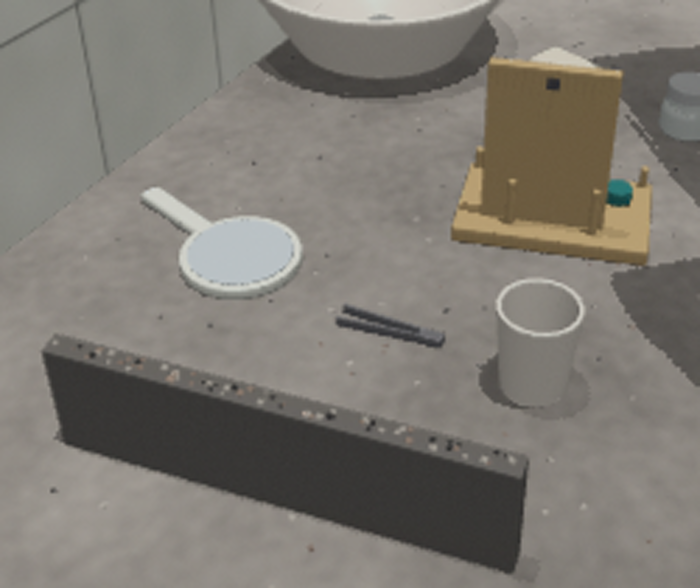

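```bash
python3 -m handwheel '[[1.5,3.5,0,-0.0133],[1.5,3.5,0,-0.0133],[1.5,3.5,0,-0.0133],[1.5,3.5,0,-0.0133],[1.5,3.5,0,-0.0133],[1.5,3.5,0,-0.0133],[1.5,3.5,0,-0.0133],[1.5,3.5,0,-0.0133],[1.5,3.5,0,-0.0133],[1.5,3.5,0,-0.0133],[1.5,3.5,0,-0.0133],[1.5,3.5,0,-0.0133],[1.5,3.5,0,-0.0133],[1.5,3.5,0,-0.0133],[0.3,0.8,0,0],[0,0,0,0],[0,0,0,0]]' 0 20
python3 - <<'E'
from station import arm
import cv2,numpy as np
for n in ["scene","side","wrist"]:
    f=arm.grab_frame(n); cv2.imwrite(f"pics/{n}1.png",f["image"][:,:,::-1]); np.savez(f"{n}1.npz",**f)
print(f["rvec"],f["tvec"],f["vfov"])
s=arm.get_state(); print({k:np.round(s[k],4) for k in("t","eef_pos","ee_rot","force")})
# tray corner intersections in scene0
from h import *
f=np.load("scene0.npz");fo=192/np.tan(np.radians(float(f["vfov"]))/2);R,_=cv2.Rodrigues(f["rvec"]);o=-R.T@f["tvec"]
d=np.array([.9912,.1323]);nn=np.array([-.1323,.9912])
for u,v,z in [(461,134,.014),(630,230,.014),(489,110,.014),(657,200,.014),(470,137,.003)]:
    u=u/3+140-.33;v=v/3+110-.33
    r=R.T@np.array([(u-f["cx"])/fo,(v-f["cy"])/fo,1]);p=o+r*(z-o[2])/r[2];print(p.round(4),"d",round(p[:2]@d,4),"n",round(p[:2]@nn,4))
E
```

```text
t: 1.8
eef_pos: [0.5007, -0.1127, 0.4044]
ee_rot: [3.141, -0.001, -2.887]
force: [-0.6, 0.6, -1.3]
width: 0.0878
[-1.80490726 -2.33145778 -0.33493711] [ 0.23580403 -0.47280389  0.26194196] 65.70646984690485
{'t': np.float64(1.95), 'eef_pos': array([ 0.5005, -0.1134,  0.4046]), 'ee_rot': array([ 3.1416e+00, -2.0000e-04, -2.8883e+00]), 'force': array([ 0.0096,  0.1113, -1.263 ])}
[0.481 0.202 0.014] d 0.5035 n 0.1366
[0.6969 0.229  0.014 ] d 0.721 n 0.1348
[0.4734 0.2535 0.014 ] d 0.5028 n 0.1886
[0.6874 0.2835 0.014 ] d 0.7189 n 0.1901
[0.4829 0.2151 0.003 ] d 0.5071 n 0.1494
```

View wrist.

View pics/wrist1.png

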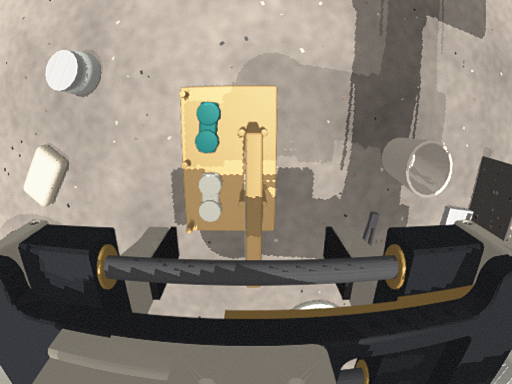

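View pics/side1.png

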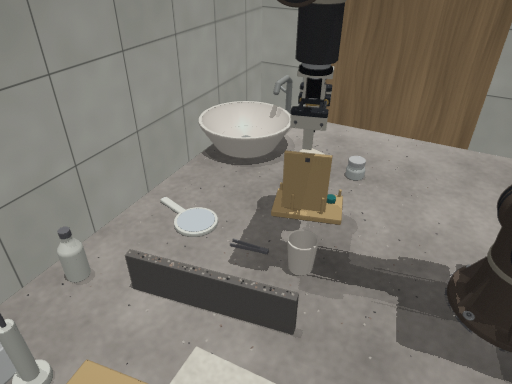

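The mirror sits at column ~254 in the wrist view, centred between the fingers (107 and 398) and parallel to the pads. I'll descend 7 cm and close.

```bash
python3 -m handwheel '[[0,0,-1,0],[0,0.05,-1.5,0],[0,0.05,-1.5,0],[0,0,-1.5,0],[0,0,-1,0],[0,0,-0.5,0],[0,0,0,0],[0,0,0,0]]' 
python3 -m handwheel '[[0,0,0,0],[0,0,0,0],[0,0,0,0],[0,0,0,0],[0,0,0,0],[0,0,0,0],[0,0,0,0],[0,0,0,0]]' 1 20
```

```text
t: 2.75
eef_pos: [0.5012, -0.1116, 0.3351]
ee_rot: [-3.141, 0.001, -2.887]
force: [0.5, -0.0, 0.6]
width: 0.0874
t: 3.55
eef_pos: [0.501, -0.1115, 0.3347]
ee_rot: [-3.142, -0.0, -2.887]
force: [1.0, -0.4, -1.4]
width: 0.0291
```

```bash
python3 -m handwheel '[[0,0,0,0],[0,0,0,0],[0,0,0,0],[0,0,0,0],[0,0,0,0],[0,0,0,0]]' 1 25
```

```text
t: 4.15
eef_pos: [0.501, -0.1115, 0.3346]
ee_rot: [3.142, -0.0, -2.887]
force: [-0.8, 0.3, -0.1]
width: 0.0119
```

```bash
python3 -m handwheel '[[0,0,0.5,0],[0,0,1,0],[0,0,1,0],[0,0,1,0],[0,0,1,0],[0,0,1,0],[0,0,1,0],[0,0,1,0],[0,0,1,0],[0,0,1,0],[0,0,0.7,0],[0,0,0,0],[0,0,0,0]]' 
python3 - <<'E'
from station import arm
import cv2,numpy as np
o=[]
for n in ["scene","side"]:
    f=arm.grab_frame(n); np.savez(f"{n}2.npz",**f); o.append(f["image"][60:310,100:400,::-1])
cv2.imwrite("pics/two2.png",np.hstack(o))
s=arm.get_state(); print({k:np.round(s[k],4) for k in("t","eef_pos","ee_rot","force","moment","width")})
E
```

```text
t: 5.45
eef_pos: [0.5009, -0.1114, 0.4365]
ee_rot: [3.141, -0.0, -2.887]
force: [0.7, -0.8, -1.4]
width: 0.0116
{'t': np.float64(5.55), 'eef_pos': array([ 0.5008, -0.1114,  0.4361]), 'ee_rot': array([ 3.1413e+00, -1.0000e-03, -2.8871e+00]), 'force': array([ 0.2466,  1.134 , -1.3541]), 'moment': array([-0.016 , -0.0142,  0.006 ]), 'width': np.float64(0.0119)}
```

View pics/two2.png

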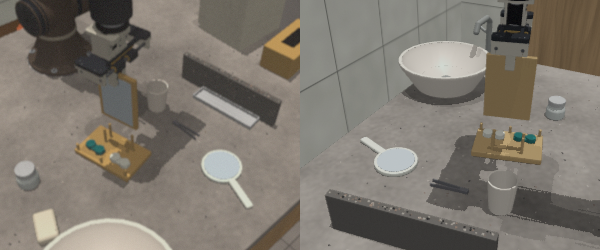

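The mirror is lifted straight, and the stand and cases haven't moved. Now I'll carry it over the tray.

```bash
python3 -m handwheel '[[0.3,1,0,0],[0.5,2,0,-0.008],[0.5,2,0,-0.009],[0.5,2,0,-0.009],[0.5,2,0,-0.009],[0.5,2,0,-0.009],[0.5,2,0,-0.009],[0.5,2,0,-0.009],[0.5,2,0,-0.009],[0.5,2,0,-0.009],[0.5,2,0,-0.009],[0.5,2,0,-0.009],[0.5,2,0,-0.009],[0.5,2,0,-0.009],[0.5,2,0,-0.006],[0.5,2,0,0],[0.5,2,0,0],[0.3,1.3,0,0],[0,1,0,0],[0,0,0,0]]' 
python3 - <<'E'
from station import arm
import cv2,numpy as np
o=[]
for n in ["scene","side"]:
    f=arm.grab_frame(n); np.savez(f"{n}3.npz",**f); o.append(f["image"])
a=o[0][90:240,230:430,::-1];b=o[1][130:330,80:347,::-1]
cv2.imwrite("pics/two3.png",np.hstack([cv2.resize(a,(400,300),interpolation=3),cv2.resize(b,(400,300),interpolation=3)]))
s=arm.get_state(); print({k:np.round(s[k],4) for k in("t","eef_pos","ee_rot","force","moment","width")})
from h import *
for n in ["scene","side"]:
    f=np.load(n+"3.npz");W=world(f);P=W[(abs(W[...,0]-.585)<.09)&(abs(W[...,1]-.232)<.035)&(W[...,2]>.105)&(W[...,2]<.26)]
    l=cv2.fitLine(P[:,:2].astype(np.float32),cv2.DIST_HUBER,0,.0005,.0005).ravel();d=l[:2]*np.sign(l[0])
    D=np.array([.9912,.1323]);N=np.array([-.1323,.9912])
    print(n,len(P),np.degrees(np.arctan2(d[1],d[0])),"n med",np.median(P[:,:2]@N),"d ext",np.percentile(P[:,:2]@D,[.5,99.5]),"z",np.percentile(P[:,2],[.5,1,99]))
    for z in(.14,.17,.2,.23,.25):
        q=P[abs(P[:,2]-z)<.01];print(z,np.median(q[:,:2]@N).round(4))
E
```

```text
t: 7.55
eef_pos: [0.587, 0.2427, 0.4362]
ee_rot: [-3.141, -0.001, -3.008]
force: [-0.6, -0.8, -1.5]
width: 0.0117
{'t': np.float64(7.65), 'eef_pos': array([0.5868, 0.2414, 0.4366]), 'ee_rot': array([-3.1414e+00, -3.0000e-04, -3.0087e+00]), 'force': array([ 0.3851,  0.4078, -2.1307]), 'moment': array([-0.0375, -0.0464, -0.0165]), 'width': np.float64(0.0118)}
scene 1481 7.888004 n med 0.15486211537217232 d ext [0.55496861 0.67449246] z [0.11943416 0.12045364 0.25797224]
0.14 0.1547
0.17 0.1547
0.2 0.1548
0.23 0.155
0.25 0.1551
side 3338 7.683598 n med 0.1689424297111269 d ext [0.55164688 0.670588  ] z [0.12066813 0.12178133 0.25847692]
0.14 0.169
0.17 0.169
0.2 0.169
0.23 0.1689
0.25 0.169
```

View pics/two3.png

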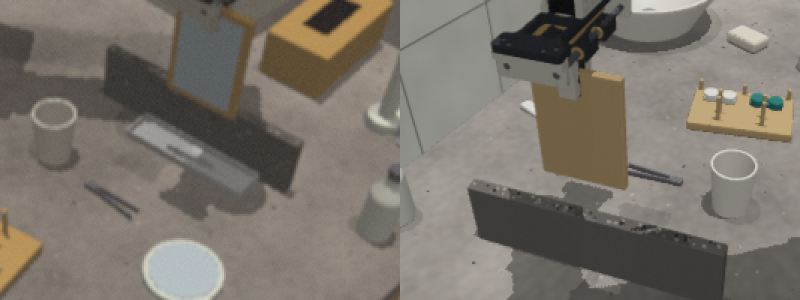

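Mirror centre is at n≈0.162, d≈0.613, vertical and parallel to the tray within 0.3°. I overshot y by 1 cm. I'll shift back 1.1 cm and lower the foot to just inside the tray.

```bash
python3 -m handwheel '[[0.05,-0.4,-0.5,0],[0.05,-0.4,-1,0],[0.05,-0.3,-1,0],[0,0,-1,0],[0,0,-1,0],[0,0,-1,0],[0,0,-1,0],[0,0,-1,0],[0,0,-1,0],[0,0,-1,0],[0,0,-0.7,0],[0,0,-0.4,0],[0,0,-0.2,0],[0,0,0,0],[0,0,0,0]]' 
python3 -m handwheel '[[0,0,-0.1,0],[0,0,-0.1,0],[0,0,0,0]]'
```

```text
t: 9.15
eef_pos: [0.5886, 0.2306, 0.3291]
ee_rot: [3.141, 0.001, -3.009]
force: [-0.2, -0.9, -1.6]
width: 0.0121
t: 9.45
eef_pos: [0.5884, 0.2305, 0.3266]
ee_rot: [3.142, -0.0, -3.009]
force: [-0.4, 1.0, -2.2]
width: 0.012
```

```bash
python3 -m handwheel '[[0,0,-0.1,0],[0,0,-0.1,0],[0,0,0,0]]';python3 -m handwheel '[[0,0,-0.1,0],[0,0,0,0]]'
```

```text
t: 9.75
eef_pos: [0.5884, 0.2305, 0.3244]
ee_rot: [-3.141, -0.0, -3.009]
force: [0.2, 0.3, -1.8]
width: 0.0123
t: 9.95
eef_pos: [0.5884, 0.2305, 0.3235]
ee_rot: [-3.142, -0.0, -3.009]
force: [-0.1, 0.5, -1.0]
width: 0.0117
```

```bash
python3 -m handwheel '[[0.02,-0.15,-0.1,0],[0.02,-0.15,-0.1,0],[0.02,-0.15,0,0],[0,0,0,0]]';python3 -m handwheel '[[0.01,-0.1,0,0],[0,0,0,0]]';python3 -m handwheel '[[0.01,-0.1,0,0],[0,0,0,0]]'
```

```text
t: 10.35
eef_pos: [0.589, 0.2259, 0.3215]
ee_rot: [3.141, -0.0, -3.009]
force: [-0.7, 1.2, -2.2]
width: 0.012
t: 10.55
eef_pos: [0.5891, 0.2253, 0.3216]
ee_rot: [3.141, 0.0, -3.009]
force: [-0.5, 2.8, -3.0]
width: 0.0116
t: 10.75
eef_pos: [0.5892, 0.2245, 0.3217]
ee_rot: [3.141, 0.0, -3.009]
force: [-1.0, 4.5, -2.9]
width: 0.0122
```

The rim is touched: +y force is rising at y≈0.225, and the prediction was 0.2235. Now the last couple of mm down to the floor.

```bash
python3 -m handwheel '[[0,0.05,-0.1,0],[0,0,0,0]]';python3 -m handwheel '[[0,0,-0.05,0],[0,0,0,0]]';python3 -m handwheel '[[0,0,-0.05,0],[0,0,0,0]]'
```

```text
t: 10.95
eef_pos: [0.5894, 0.2249, 0.3211]
ee_rot: [3.141, 0.001, -3.009]
force: [-0.5, 3.7, 0.3]
width: 0.0124
t: 11.15
eef_pos: [0.5895, 0.2247, 0.3206]
ee_rot: [3.141, 0.001, -3.009]
force: [-1.2, 3.5, 1.7]
width: 0.0117
t: 11.35
eef_pos: [0.5894, 0.2247, 0.3199]
ee_rot: [3.141, 0.001, -3.009]
force: [-0.6, 4.0, 1.3]
width: 0.0122
```

Floor contact confirmed: z implies the foot is at 3.3 mm, with fz up ~3.5 N. Next I'll open slightly to cage the mirror (~24 mm) and look.

```bash
python3 -m handwheel '[[0,0.05,0,0],[0,0,0,0],[0,0,0,0],[0,0,0,0],[0,0,0,0]]' 0.73 20
python3 - <<'E'
from station import arm
import cv2,numpy as np
from h import *
o=[]
for n in ["scene","side"]:
    f=arm.grab_frame(n); np.savez(f"{n}4.npz",**f); o.append(f["image"])
    W=world(f);P=W[(abs(W[...,0]-.585)<.08)&(abs(W[...,1]-.232)<.045)&(W[...,2]>.02)&(W[...,2]<.14)];N=np.array([-.1323,.9912])
    for z in(.03,.06,.08,.11,.13):
        q=P[abs(P[:,2]-z)<.01];print(n,z,len(q),np.median(q[:,:2]@N).round(4))
a=o[0][90:240,230:430,::-1];b=o[1][130:330,80:347,::-1]
cv2.imwrite("pics/two4.png",np.hstack([cv2.resize(a,(400,300),interpolation=3),cv2.resize(b,(400,300),interpolation=3)]))
s=arm.get_state(); print({k:np.round(s[k],4) for k in("t","eef_pos","force","moment","width")})
E
```

```text
t: 11.85
eef_pos: [0.5893, 0.2248, 0.3196]
ee_rot: [-3.141, -0.0, -3.009]
force: [0.5, -0.2, 0.4]
width: 0.0236
scene 0.03 178 0.1383
scene 0.06 189 0.1385
scene 0.08 187 0.1385
scene 0.11 185 0.1382
scene 0.13 116 0.1384
side 0.03 0 nan
side 0.06 329 0.1528
side 0.08 376 0.1527
side 0.11 417 0.1527
side 0.13 267 0.1527
{'t': np.float64(11.95), 'eef_pos': array([0.5893, 0.2249, 0.3196]), 'force': array([-0.2907, -0.1582,  0.9247]), 'moment': array([ 0.031 , -0.0444, -0.025 ]), 'width': np.float64(0.0236)}
  return _methods._mean(a, axis=axis, dtype=dtype,
  ret = ret.dtype.type(ret / rcount)
```

View pics/two4.png

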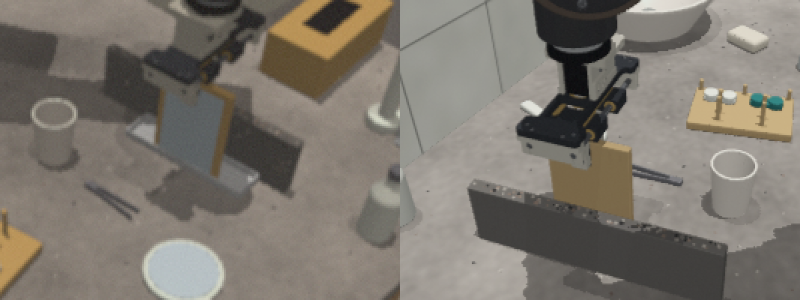

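The mirror stands upright on its own in the tray, at the front rim. I'll raise the cage 8 mm and tip the mirror back slowly.

```bash
python3 -m handwheel '[[0,0,0.4,0],[0,0,0.4,0],[-0.03,0.25,0,0],[-0.03,0.25,0,0],[-0.03,0.25,0,0],[-0.03,0.25,0,0],[-0.03,0.2,0,0],[-0.03,0.2,0,0],[-0.03,0.2,0,0],[-0.03,0.2,0,0],[-0.03,0.2,0,0],[-0.03,0.2,0,0],[-0.03,0.2,0,0],[-0.03,0.2,0,0],[0,0,0,0]]'
cat > look.py <<'E'
import sys
from station import arm
import cv2,numpy as np
from h import *
k=sys.argv[1];o=[]
N=np.array([-.1323,.9912])
for n in ["scene","side"]:
    f=arm.grab_frame(n); np.savez(f"{n}{k}.npz",**f); o.append(f["image"])
    W=world(f);P=W[(abs(W[...,0]-.585)<.055)&(abs(W[...,1]-.24)<.06)&(W[...,2]>.02)&(W[...,2]<.17)]
    for z in(.03,.06,.08,.11,.13,.15):
        q=P[abs(P[:,2]-z)<.008]
        if len(q):print(n,z,len(q),np.median(q[:,:2]@N).round(4))
a=o[0][90:240,230:430,::-1];b=o[1][130:330,80:347,::-1]
cv2.imwrite(f"pics/two{k}.png",np.hstack([cv2.resize(a,(400,300),interpolation=3),cv2.resize(b,(400,300),interpolation=3)]))
s=arm.get_state(); print({k:np.round(s[k],4) for k in("t","eef_pos","force","moment","width")},"n",s["eef_pos"][:2]@N)
E
python3 look.py 5
```

```text
t: 13.45
eef_pos: [0.5856, 0.2513, 0.3276]
ee_rot: [3.142, 0.0, -3.009]
force: [-0.2, -0.7, -0.1]
width: 0.0234
scene 0.03 159 0.1434
scene 0.06 157 0.1484
scene 0.08 150 0.1525
scene 0.11 157 0.1581
scene 0.13 148 0.1618
scene 0.15 86 0.1646
side 0.03 236 0.2138
side 0.06 283 0.2138
side 0.08 485 0.2128
side 0.11 236 0.1734
side 0.13 178 0.1766
side 0.15 145 0.1809
{'t': np.float64(13.55), 'eef_pos': array([0.5857, 0.2511, 0.3277]), 'force': array([ 0.6962, -0.1755, -0.1343]), 'moment': array([ 0.0154, -0.0187, -0.0377]), 'width': np.float64(0.0237)} n 0.17140764117078705
```

View pics/two5.png

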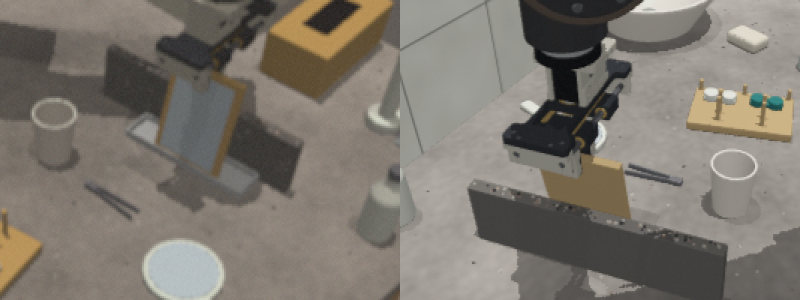

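It's tilted about 10°, resting on the back finger with the foot still at the rim. Continuing.

```bash
python3 -m handwheel '[[-0.03,0.2,0,0],[-0.03,0.2,0,0],[-0.03,0.2,0,0],[-0.03,0.2,0,0],[-0.03,0.2,0,0],[-0.03,0.2,0,0],[-0.03,0.2,0,0],[-0.03,0.2,0,0],[-0.03,0.2,0,0],[-0.03,0.2,0,0],[-0.03,0.2,0,0],[-0.03,0.2,0,0],[-0.03,0.2,0,0],[-0.03,0.2,0,0],[0,0,0,0]]'
python3 look.py 6
```

```text
t: 15.05
eef_pos: [0.5815, 0.2793, 0.3277]
ee_rot: [3.142, 0.0, -3.009]
force: [0.1, 1.4, -0.5]
width: 0.0235
scene 0.03 180 0.1483
scene 0.06 171 0.1593
scene 0.08 172 0.1666
scene 0.11 178 0.1778
scene 0.13 175 0.1855
scene 0.15 126 0.1919
side 0.03 238 0.214
side 0.06 247 0.214
side 0.08 270 0.2139
side 0.11 148 0.193
side 0.13 89 0.2009
side 0.15 118 0.2076
{'t': np.float64(15.15), 'eef_pos': array([0.5815, 0.2791, 0.3277]), 'force': array([ 1.1298, -0.2349,  0.084 ]), 'moment': array([ 0.122 ,  0.0267, -0.007 ]), 'width': np.float64(0.0238)} n 0.1997033757807335
```

View pics/two6.png

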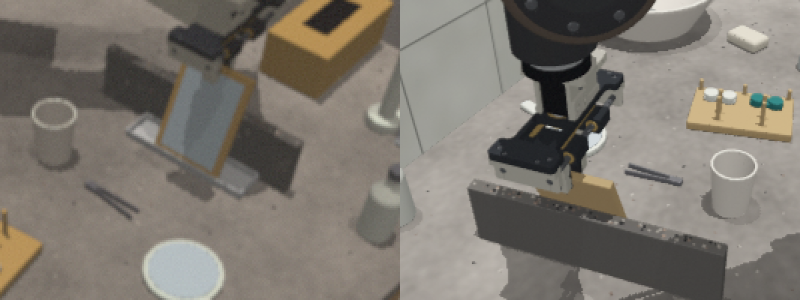

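```bash
python3 -m handwheel '[[-0.02,0.15,0,0],[-0.02,0.15,0,0],[-0.02,0.15,0,0],[-0.02,0.15,0,0],[-0.02,0.15,0,0],[-0.01,0.1,0,0],[-0.01,0.1,0,0],[0,0,0,0],[0,0,0,0]]'
python3 look.py 7
```

```text
t: 16.05
eef_pos: [0.5803, 0.2885, 0.3277]
ee_rot: [3.142, 0.0, -3.009]
force: [0.2, -0.9, 0.2]
width: 0.0233
scene 0.03 178 0.1489
scene 0.06 181 0.1618
scene 0.08 184 0.1702
scene 0.11 188 0.1826
scene 0.13 189 0.1913
scene 0.15 123 0.1984
side 0.03 233 0.2139
side 0.06 248 0.2138
side 0.08 263 0.2139
side 0.11 98 0.1979
side 0.13 80 0.2071
side 0.15 107 0.2144
{'t': np.float64(16.15), 'eef_pos': array([0.5803, 0.2885, 0.3277]), 'force': array([0.3183, 1.135 , 0.1666]), 'moment': array([-0.0549, -0.0385, -0.0119]), 'width': np.float64(0.0238)} n 0.209172329571064
```

View pics/two7.png

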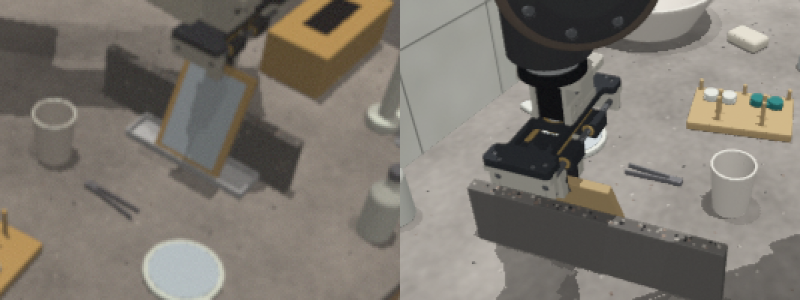

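Tilt is now 23.0° against the expected 23°, so it is resting on the splashback. Opening, then lifting clear.

```bash
python3 -m handwheel '[[0,0,0,0],[0,0,0,0],[0,0,0,0],[0,0,0,0],[0,0,0,0],[0,0,0,0]]' 0.5
python3 -m handwheel '[[0,0,0.3,0],[0,0,0.5,0],[0,0,1,0],[0,0,1.5,0],[0,0,2,0],[0,0,2,0],[0,0,2,0],[0,0,1,0],[0,0,0,0],[0,0,0,0]]'
python3 look.py 8
```

```text
t: 16.75
eef_pos: [0.5803, 0.2886, 0.3277]
ee_rot: [3.142, -0.0, -3.009]
force: [-0.0, -0.5, 0.3]
width: 0.0437
t: 17.75
eef_pos: [0.58, 0.2884, 0.4302]
ee_rot: [3.141, -0.001, -3.009]
force: [-0.1, -0.4, -0.1]
width: 0.044
scene 0.03 171 0.1495
scene 0.06 175 0.1617
scene 0.08 180 0.17
scene 0.11 182 0.1828
scene 0.13 187 0.1912
scene 0.15 211 0.2002
side 0.03 231 0.2141
side 0.06 247 0.2139
side 0.08 256 0.2138
side 0.11 161 0.1986
side 0.13 165 0.2069
side 0.15 165 0.2152
{'t': np.float64(17.85), 'eef_pos': array([0.58  , 0.2884, 0.4294]), 'force': array([ 0.0702, -0.1482, -0.1053]), 'moment': array([ 0.0491, -0.0321, -0.014 ]), 'width': np.float64(0.0443)} n 0.20914421551799686
```

View pics/two8.png

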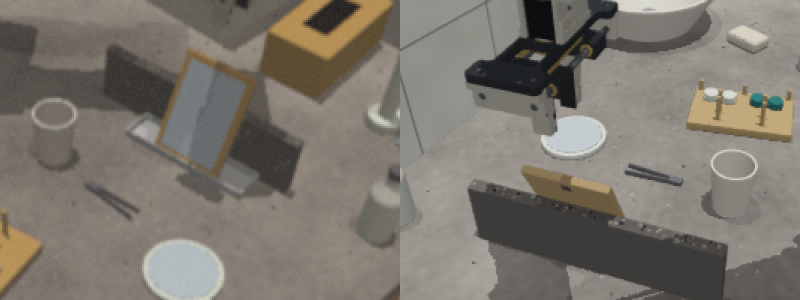

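```bash
python3 - <<'E'
from station import arm
import cv2,numpy as np
from h import *
D=np.array([.9912,.1323]);N=np.array([-.1323,.9912])
fs={}
for n in ["scene","side"]:
    f=arm.grab_frame(n);fs[n]=f
    a=np.load(n+"8.npz");print(n,"depth change since last look (p99 mm)",np.nanpercentile(abs(f["depth"]-a["depth"])[150:300,150:360],99)*1000)
    W=world(f);P=W[(abs(W[...,0]-.585)<.08)&(abs(W[...,1]-.24)<.06)&(W[...,2]>.112)&(W[...,2]<.19)]
    print("top z",np.percentile(P[:,2],99),"d ext",np.percentile(P[:,:2]@D,[1,99]))
    Q=P[(P[:,2]<.15)];A=np.c_[Q[:,:2]@D,Q[:,2],np.ones(len(Q))]
    c=np.linalg.lstsq(A,Q[:,:2]@N,rcond=None)[0];print("yaw slope",c[0],"lean",np.degrees(np.arctan(c[1])))
    # bystanders: compare height maps at start
    W0=world(np.load(n+"0.npz"))
    for nm,(x0,x1,y0,y1,z0) in dict(cup=(.36,.5,.03,.14,.02),jar=(.37,.49,-.44,-.32,.02),soap=(.5,.67,-.48,-.36,.01),round=(.66,.9,-.02,.13,.005),cases=(.4,.6,-.22,-.145,.023),tweez=(.5,.63,.06,.12,.004)).items():
        r=[]
        for w in(W0,W):
            m=(w[...,0]>x0)&(w[...,0]<x1)&(w[...,1]>y0)&(w[...,1]<y1)&(w[...,2]>z0)&(w[...,2]<.1);r.append(w[m][:,:2].mean(0) if m.any() else np.full(2,np.nan))
        print(" ",nm,np.round(1000*(r[1]-r[0]),1))
E
```

```text
scene depth change since last look (p99 mm) 11.0630865
top z 0.16293583343721948 d ext [0.55618924 0.67433961]
yaw slope 0.011518107051498786 lean 22.97537020842434
  cup [0.  0.2]
  jar [-0.1  0.1]
  soap [ 0.1 -0. ]
  round [-0.5  0.4]
  cases [ 0.2 -0.3]
  tweez [-4.4 -0.2]
side depth change since last look (p99 mm) 11.170763
top z 0.16370750927468086 d ext [0.55243823 0.66864882]
yaw slope 0.017476649559731692 lean 22.951233918717463
  cup [-0.   0.2]
  jar [ 0.  -0.1]
  soap [-12.3  17.8]
  round [-18.3   4.7]
  cases [31.7 11.5]
  tweez [1.  0.5]
```

```bash
python3 -c "
from station import arm
print(arm.job_done())"
```

```text
the job is handed in; nothing more can be done
None
```

The mirror is out of the stand and leaning against the splashback, glass outwards. Its foot is on the tray floor against the front rim, and I've handed the job in. The hand-in gave no verdict.

I gripped the mirror by its top edge and lifted the foot about 10 cm, to roughly 0.12 m above the counter. I then set it down gently in the tray: about 4.5 N against the rim and 3.5 N on the floor. With the fingers opened to 24 mm around its top edge, I tipped it back slowly, then opened to 44 mm and lifted the gripper clear at 17.8 s.

**Last checks, both cameras:**
- **Lean:** it leans 23.0° by both cameras, and its top edge is at 0.163 m, where about 0.164 m was expected.
- **Alignment:** it is within 0.02 rad of parallel to the tray.
- **Position:** it is centred within about 4 mm along the tray, with the foot at y ≈ -0.018 m in the tray frame.
- **Gripper:** it is about 10 cm above its release height and reads no force.

**Where checks disagreed:**
- **Bystanders:** the scene camera shows the cup, jar, soap, round mirror and lens cases moved less than 1 mm. The tweezers shifted by 4 mm there but only 1 mm in the side view.
- **Side view:** it gave apparent shifts of up to 34 mm for the soap, round mirror and lens cases. I take these to come from the arm blocking different parts of that view in the two pictures, since the scene camera contradicts them.
- **At rest:** comparing depth between the last two pictures showed changes of about 11 mm at the 99th percentile. I put that down to depth noise at object edges and did not check it further.

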